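# Lay the tall wooden crock over onto the padded bar

## Robot

A 7-joint arm with a two-finger parallel gripper is mounted at the origin on the work surface. World frame = base frame: x ahead of the robot, y to its left, z up, the work surface at z = 0. Lengths are in m, angles in rad, forces in N, time in s.
With the tool pointing down it reaches from about 0.4 to 0.85 m from the base axis. Payload 10.4 kg.
Tool frame: the origin (TCP) lies on the centre line of the jaws, within the pads' length; the fingertips stand 8 mm ahead of it and the grasp point (between the pads) lies 11 mm behind it; z points along the fingers, x is the direction in which the jaws open and shut, and the axes are right-handed (so a half turn about z gives the same grasp; the last joint's range is limited). The gripper opens to 85 mm and grips with 20 to 120 N. Pads are 22 mm wide; open, the fingers measure 114 mm over their backs; the gripper's body (76 mm by 85 mm) begins 54 mm behind the grasp point. The pads swing forward as they close: fully open they stand 13 mm farther back than shut.
Start: joints at [1.324, 0.332, -0.065, 1.46, 0.022, 1.35, -0.088], TCP at [0.139, -0.609, 0.239] pointing down, gripper open.
Joint ranges: [-2.6, 2.6], [-0.5, 2.12], [-1.47, 1.34], [0.16, 2.42], [-1.27, 4.41], [0.06, 2.06], [-2.6, 2.6]. Speed limits (rad/s): [2.22, 2.22, 2.79, 2.79, 3.14, 3.14, 3.14].

## Interface

Orientations are given as a unit quaternion [x, y, z, w].
In Python, from bench import ctrl gives the robot as it stands.
- The arm moves only by the shell command python3 -m inch 'ROWS'. ROWS is text: rows parted by semicolons, each of 5 numbers parted by spaces: the shift along the tool's x, y, z in cm, then the turn about the tool's z in rad, then the finger opening in cm, from 0 to 8.54. A call has 1 to 20 rows; each row shifts and turns the commanded pose from where the row before left it, along the tool's axes as they then stand; what a row does not reach is not made up. A row lasts 1/10 s, in which the tool goes at most 50 mm and 8.59 degrees, less where a joint would pass 70% of its speed; a pose out of reach is approached as far as the arm can. A call with a gripper value outside its range is refused whole. The fingers move at their own pace and stop on an object; the grip force is fixed at half the most. Time passes only in rows, so rows that do not move let the fingers close. It gives the time, the measured TCP pose, the force and the opening at its end, in the units of the state.
- ctrl.sense(): the state, without advancing time (a new reading comes with each control period).
- ctrl.snapshot(name): name is "side" or "top" or "wrist"; returns a dict with "img" (420x560x3 uint8, red, green, blue), "vfov" (degrees; the focal length in pixels is half the picture's height over the tangent of half this angle, whatever the lens; pixels are square), "cx", "cy" (the principal point, pixels), "dist_coeffs" ([k1, k2, p1, p2, k3] as OpenCV has them; the pictures are not rectified), "eye" and "rotation" of the camera in the world. Camera axes: x right, y down, z forward; pixel columns grow to the right and rows downward; lengths in m; the calibration is good to about 2 mm. A picture is of the moment at which its call begins. There is no depth.
- ctrl.close_job(): hands the job in, once; it reports no verdict.
Trained networks look in the newest picture that a camera, given by its name, has taken for a name from the list of things; names that differ only in an ending like _2 or _b are one class to them, and where a whole thing is asked for, a point or a joint stands for the part that bears it (a point fixed in the world has none). Each returns a list of dicts, best first, with "confidence" (0 to 1); they miss things now and then, are a little off and sometimes report something else, mostly with a low value. They report only what shows in the picture. A call takes as long as a camera call. They do not tell look-alikes from the thing itself.
- ctrl.search_frame(label, camera): "point" ([x, y, z] in m, in the coordinates of the camera as it stood for that picture, good to about 4 mm: the middle of the surface that is visible of it).
The state is a dict: "clock": time; "joint_pos": joint angles; "qvel": joint speeds; "effort": joint torques, N m; "tool_pos": TCP position; "tcp_rot": TCP orientation; "wrist_force": force on the tool from outside, world axes, zero at the start; "moment": the same for the moment, N m; "finger_gap": opening from 0.0 (shut) to 1.0 (fully open).
Only numpy, scipy, OpenCV 4.12 (cv2) and the standard library are available. Lean on these libraries where they do the work, as an engineer would, in place of code of your own. Each camera call takes 0.05 s, during which the arm holds its last target.

## Task

Tip the tall open wooden crock over towards the blue padded bar of its decorating board and let it down gently, so that it ends lying back on the bar with its foot edge still on the board and the paper pattern facing up. Work only with fingertips put loosely into its mouth or against its sides: do not pinch or lift it, never let it drop onto the bar, and leave the other things where they stand. Finish clear of everything.

Things in the scene. Friction and masses are not known exactly. Their poses are not given: they have to be found in the camera images.
- crock: Tall square pale-wood crock, open-topped: 78 x 78 mm outside, 170 mm tall, walls 6 mm (mouth 66 x 66 mm), 0.26 to 0.47 kg, loose on the board. Origin: centre of its underside; z up its axis; -x face towards the bar, +x face with the paper pattern. Pulled at the mouth towards the bar it tips on its foot edge without sliding; past about 27 degrees it falls by itself unless held back from inside the mouth.
- foot_edge (a point): Middle of the crock's lower edge on its -x side (39 mm from its origin along -x), the edge on which it tips.
- mouth (a point): Centre of the crock's mouth, level with the rim, 170 mm above its underside.
- rest: Fixed plywood decorating board, 300 mm (its x) by 160 mm (its y) by 12 mm thick, top at z = 12 mm. Origin at the centre of its underside on the table. The crock stands on its +x half (centre about 50 mm along +x, within 12 mm); the padded bar crosses its -x half, which is towards the robot.
- bar: Blue padded round stop bar fixed across the board: 30 mm diameter, 122 mm long along y, between two dark posts 48 mm tall. Origin at the bar's centre, 35 mm above the table (top at 50 mm), 95 mm from the board's origin along the board's -x. Lying on it, the crock has its axis about 70 degrees from upright (67 to 72).
- finish: Loose amber bottle with black cap, 44 mm diameter, 105 mm tall, on the table beside the board. Origin at the centre of its underside.
- tin: Loose round brass tin with a pale lid, 60 mm diameter, 45 mm tall, on the table beside the board. Origin at the centre of its underside.
- marker: Loose black marker lying on the table, 125 mm long along x, 16 mm thick. Origin under its middle.
- coasters: Loose stack of square wooden coasters, 95 x 95 mm, 32 mm tall. Origin at the centre of its underside.
- mug: Loose white mug, 80 mm diameter, 90 mm tall, handle at its +y. Origin at the centre of its underside.
- block: Loose dark wood block 100 x 60 x 30 mm. Origin at the centre of its underside.
Mind the look-alikes: they are no part of the job. What is shaped like the crock but pink is not meant.

How it is judged:
At the end, for the whole second after the job is handed in: The crock lies at rest on the padded bar, its axis 62 to 78 degrees from upright, the pattern face up (within about 31 degrees of level), square to the bar within 15 degrees, its foot edge on the board (within 40 mm behind to 60 mm ahead of the board's middle and 45 mm to either side) (angle between crock's own z axis and vertical between 1.08 and 1.36 rad and angle between crock's own x axis and vertical below 0.55 rad and contact force between crock and bar above 0.2 N and height (world z) of foot_edge below 0.03 m and x of foot_edge in the frame of rest between -0.04 and 0.06 m and y of foot_edge in the frame of rest between -0.045 and 0.045 m and angle between the y axis of crock and the y axis of rest, either way round below 0.26 rad and linear speed of crock below 0.02 m/s and angular speed of crock below 0.2 rad/s); the robot touches nothing.
It fails at once if the crock falls or is dropped (turns faster than 3 rad/s) (angular speed of crock above 3 rad/s).
It fails at once if the crock is lifted off the board (foot edge more than 20 mm above the board) (height (world z) of foot_edge above 0.032 m).
It fails at once if the crock is pinched or pushed hard (more than 20 N from the fingers) (contact force between the fingers and crock above 20 N).
It fails at once if a bystander (bottle, tin, marker, coasters, mug or block) is moved more than 25 mm (distance of any of finish, tin, marker, coasters, mug, block from where it was at the start of the episode above 0.025 m).
It also fails if it takes over 58 s, if anything falls off the work surface, if the arm or the gripper's body presses on something with over 40 N, if the wrist force passes 120 N, or if a joint passes its speed limit or range.

## Working session

There is one attempt and no reset: what is moved stays moved. The work goes in short steps, Python scripts to look and compute and a shell command to move; the robot and the scene stay as the last step left them, time stands still between calls to the robot, and variables do not carry over. Pictures are saved under pics/ and viewed, and the job is handed in when it is done.

```bash
ls; mkdir -p pics
cat > h.py <<'E'
from bench import ctrl
import numpy as np, cv2
from scipy.spatial.transform import Rotation as R
def K(s):
    h=s["img"].shape[0]; f=h/2/np.tan(np.radians(s["vfov"])/2)
    return np.array([[f,0,s["cx"]],[0,f,s["cy"]],[0,0,1.]])
def rotm(s):
    r=np.array(s["rotation"],float)
    return r if r.shape==(3,3) else R.from_quat(r).as_matrix()
def snap(cam,fn=None):
    s=ctrl.snapshot(cam)
    if fn: cv2.imwrite("pics/"+fn,s["img"][:,:,::-1])
    return s
def ray(s,px):
    u=cv2.undistortPoints(np.array([[px]],float),K(s),np.array(s["dist_coeffs"],float))[0,0]
    return np.array(s["eye"]),rotm(s)@np.array([u[0],u[1],1.])
def atz(s,px,z):
    e,d=ray(s,px); return e+d*(z-e[2])/d[2]
def proj(s,P):
    Rm=rotm(s); P=np.atleast_2d(P)
    c=(P-np.array(s["eye"]))@Rm
    p,_=cv2.projectPoints(c.reshape(-1,1,3),np.zeros(3),np.zeros(3),K(s),np.array(s["dist_coeffs"],float)); return p[:,0]
def w(s,pc): return np.array(s["eye"])+rotm(s)@np.array(pc)
E
python3 - <<'E'
from h import *
print(ctrl.sense())
for c in ["side","top"]:
    s=snap(c,c+"0.png"); print(c,s["vfov"],s["eye"],s["rotation"])
    for l in ["crock","bar","rest","finish","tin","marker","coasters","mug","block"]:
        for d in ctrl.search_frame(l,c): print(l,round(d["confidence"],2),w(s,d["point"]).round(3),proj(s,w(s,d["point"])).round(0))
E
```

```text
pics
{'clock': 0.0, 'joint_pos': array([ 1.3243948 ,  0.33285545, -0.06472734,  1.46094236,  0.02158518,
        1.34988318, -0.08851397]), 'qvel': array([ 0.00030157, -0.00110531, -0.00111954,  0.00118645, -0.00108291,
       -0.00120953, -0.00128403]), 'effort': array([-1.48836352e-03, -6.25450587e+01,  4.81970957e-02, -3.91607845e+01,
        1.61367684e-02,  9.84110346e-03,  6.80184758e-05]), 'tool_pos': array([ 0.13864752, -0.60905817,  0.23852574]), 'tcp_rot': array([ 7.81654089e-01, -6.23711793e-01, -5.57202586e-04, -4.18261452e-04]), 'wrist_force': array([0.35441639, 0.32864125, 0.19616554]), 'moment': array([ 0.02938365,  0.01899587, -0.03648682]), 'finger_gap': 1.0028927676778678}
side 49.90690500333693 [-0.27010404  0.78679552  0.74852919] [-0.33272836  0.78764685 -0.47546308  0.20697616]
crock 0.69 [ 0.322 -0.151  0.104] [[372. 238.]]
crock 0.67 [0.541 0.116 0.105] [[248. 244.]]
crock 0.64 [0.549 0.263 0.104] [[202. 264.]]
crock 0.56 [ 0.7   -0.291  0.108] [[306. 183.]]
crock 0.55 [ 0.635 -0.092  0.114] [[278. 205.]]
bar 0.76 [ 0.505 -0.08   0.045] [[306. 241.]]
bar 0.35 
[... 475 characters left out ...]
6]
crock 0.93 [0.574 0.097 0.085] [[249. 208.]]
crock 0.77 [ 0.342 -0.176  0.065] [[334. 278.]]
crock 0.7 [ 0.731 -0.311  0.106] [[373. 156.]]
crock 0.61 [ 0.671 -0.117  0.1  ] [[313. 176.]]
crock 0.6 [0.581 0.253 0.103] [[200. 207.]]
bar 0.68 [ 0.349 -0.388  0.029] [[397. 273.]]
bar 0.65 [ 0.508 -0.091  0.047] [[306. 227.]]
rest 0.84 [ 0.573 -0.089  0.009] [[305. 209.]]
rest 0.44 [ 0.67  -0.122  0.103] [[315. 176.]]
finish 0.58 [ 0.582 -0.24   0.071] [[351. 203.]]
tin 0.64 [0.698 0.018 0.043] [[272. 172.]]
marker 0.54 [0.516 0.397 0.016] [[163. 230.]]
coasters 0.73 [0.682 0.387 0.035] [[164. 180.]]
mug 0.96 [ 0.464 -0.399  0.029] [[398. 238.]]
block 0.78 [ 0.347 -0.388  0.027] [[397. 274.]]
```

View pics/side0.png

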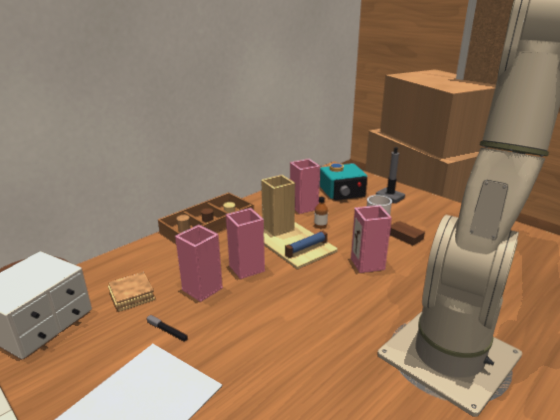

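View pics/top0.png

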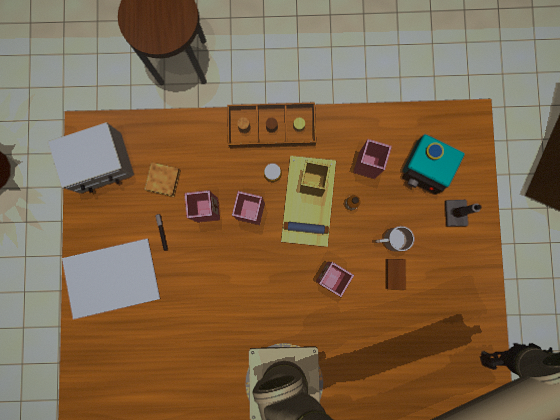

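Run:
```python
import cv2
a=cv2.imread("pics/side0.png")[150:290,190:420];cv2.imwrite("pics/side0c.png",cv2.resize(a,None,fx=3.4,fy=3.4,interpolation=2))
a=cv2.imread("pics/top0.png")[140:260,250:410];cv2.imwrite("pics/top0c.png",cv2.resize(a,None,fx=4.9,fy=4.9,interpolation=2))
```

```text
(no output)
```

View pics/side0c.png

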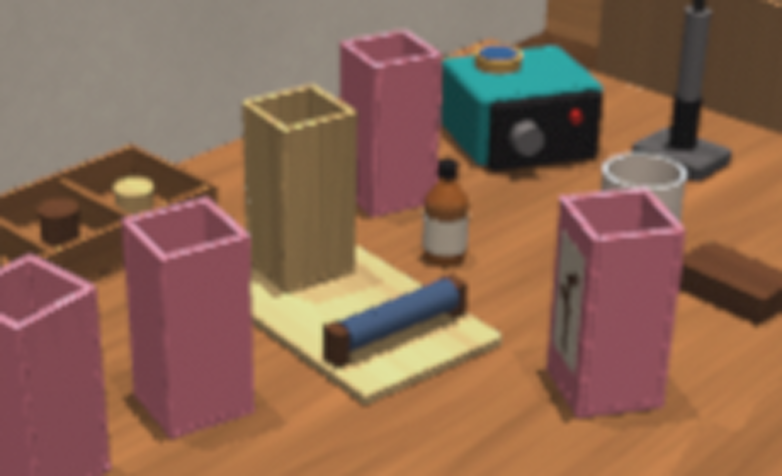

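View pics/top0c.png

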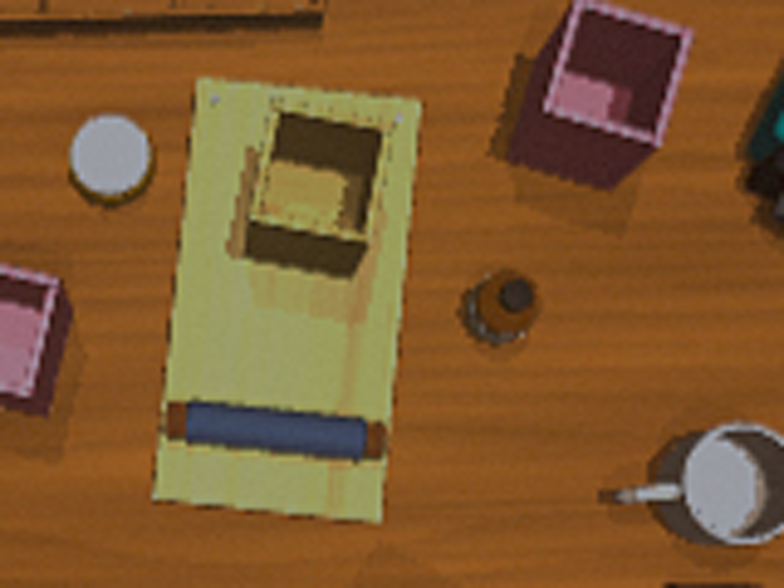

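Candidates for the crock, as top-view pixels: pink at (203,205), (248,207), (374,157) and (336,279), and pale wood at (313,178), which is (278,205) in the side view. Only the wooden one is pale wood and stands on the board with the blue bar, and the crops confirm this. The bar is at (306,227) in the top view, the bottle at (351,203) and the tin at (272,172). Next I'll measure the crock accurately.

Run:
```python
from h import *
from scipy.optimize import least_squares
t=snap("top"); s=snap("side")
c=lambda x,y:(250+x/4.9,140+y/4.9)
cs=lambda x,y:(190+x/3.4,150+y/3.4)
B=[c(197,78),c(421,100),c(380,522),c(152,498)]
P=[atz(t,p,.012)[:2] for p in B]; print("board",np.round(P,4),"c",np.mean(P,0).round(4))
P=np.array(P); 
for a,b in ((0,3),(1,2),(0,1),(3,2)): d=P[a]-P[b]; print(np.linalg.norm(d).round(4),np.degrees(np.arctan2(d[1],d[0])).round(1))
# refine crock rim: outer edges fit, jointly top+side
rt=[c(266,100),c(388,120),c(368,240),c(246,222)]
print("rimtop",np.round([atz(t,p,.182)[:2] for p in rt],4),np.mean([atz(t,p,.182)[:2] for p in rt],0))
rs=[cs(243,103),cs(315,86),cs(355,108),cs(283,130)]
Q=np.array([atz(s,p,.182)[:2] for p in rs]);print("rimside",Q.round(4),Q.mean(0))
fs=[cs(290,292),cs(353,270)]; print("foot side",np.round([atz(s,p,.012)[:2] for p in fs],4))
for n,im in (("t",t),("s",s)):
    img=im["img"][:,:,::-1]; big=cv2.resize(img,None,fx=8,fy=8,interpolation=cv2.INTER_CUBIC)
    cr=big[150*8:215*8,285*8:350*8] if n=="t" else big[170*8:245*8,250*8:320*8]
    cv2.imwrite(f"pics/z{n}.png",cr)
```

```text
board [[ 0.7598 -0.0443]
 [ 0.7396 -0.2015]
 [ 0.4439 -0.1624]
 [ 0.4646 -0.005 ]] c [ 0.602  -0.1033]
0.2978 -7.6
0.2982 -7.5
0.1585 82.7
0.1588 82.5
rimtop [[ 0.7068 -0.0855]
 [ 0.6919 -0.1617]
 [ 0.6162 -0.1466]
 [ 0.6297 -0.0707]] [ 0.66116212 -0.1161261 ]
rimside [[ 0.7016 -0.0842]
 [ 0.683  -0.1595]
 [ 0.6204 -0.1489]
 [ 0.632  -0.0687]] [ 0.65925255 -0.11533672]
foot side [[ 0.6323 -0.0756]
 [ 0.6194 -0.1478]]
```

View pics/zt.png

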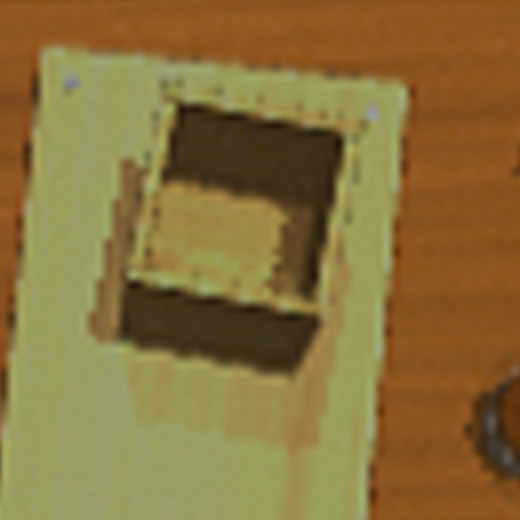

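View pics/zs.png

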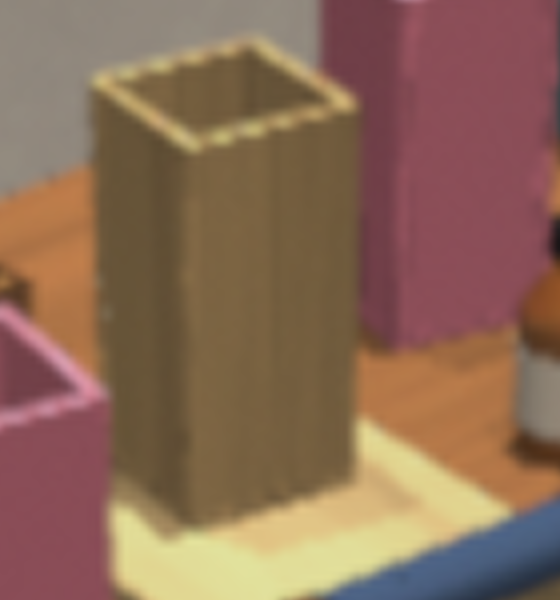

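```bash
python3 -m inch '0 0 -0.5 -0.145 2;0 0 -0.5 -0.145 2;0 0 -0.5 -0.145 2;0 0 -0.5 -0.145 2;0 0 -0.5 -0.145 2;0 0 -0.5 -0.145 2;0 0 -0.5 -0.145 2;0 0 -0.5 -0.145 2;0 0 0 0 2'
cat > tgt.py <<'E'
from h import *
import sys
def info():
    st=ctrl.sense(); M=R.from_quat(st["tcp_rot"]).as_matrix()
    x=M[:,0]; print("t",round(st["clock"],2),"tcp",st["tool_pos"].round(4),"yawx",np.degrees(np.arctan2(x[1],x[0])).round(2),"tiltz",M[:,2].round(3),"gap",round(st["finger_gap"],3),"F",st["wrist_force"].round(2),"j",st["joint_pos"].round(2))
    return st,M
if __name__=="__main__":
    st,M=info(); g=np.array([float(a) for a in sys.argv[1:4]])
    print("shift cm tool",((g-st["tool_pos"])@M*100).round(2))
E
python3 tgt.py 0.660 -0.116 0.28
```

```text
clock: 2.0
tool_pos: [0.1387, -0.6097, 0.28]
tcp_rot: [0.996, -0.092, 0.0, 0.001]
wrist_force: [0.3, 0.7, -0.1]
finger_gap: 0.233
t 2.0 tcp [ 0.1387 -0.6097  0.28  ] yawx -10.58 tiltz [ 0.    -0.001 -1.   ] gap 0.233 F [ 0.27  0.67 -0.08] j [ 1.44  0.32 -0.22  1.39  0.07  1.43  1.04]
shift cm tool [ 4.217e+01 -5.810e+01 -3.000e-02]
```

```bash
python3 -m inch '2.25 -3.63 0 0 2;2.25 -3.63 0 0 2;2.25 -3.63 0 0 2;2.25 -3.63 0 0 2;2.25 -3.63 0 0 2;2.25 -3.63 0 0 2;2.25 -3.63 0 0 2;2.25 -3.63 0 0 2;2.25 -3.63 0 0 2;2.25 -3.63 0 0 2;2.25 -3.63 0 0 2;2.25 -3.63 0 0 2;2.25 -3.63 0 0 2;2.25 -3.63 0 0 2;2.25 -3.63 0 0 2;2.25 -3.63 0 0 2;0 0 0 0 2;0 0 0 0 2'
python3 tgt.py 0.660 -0.116 0.28
python3 - <<'E'
from h import *
s=snap("wrist","w1.png"); print(s["eye"],s["vfov"],s["cx"],s["cy"],s["dist_coeffs"])
yaw=np.radians(-10.5);c=np.array([.660,-.1157]);Rz=np.array([[np.cos(yaw),-np.sin(yaw)],[np.sin(yaw),np.cos(yaw)]])
P=[list(c+Rz@np.array(q)*.039)+[.182] for q in ((1,1),(1,-1),(-1,-1),(-1,1))]
print(proj(s,P).round(1))
E
```

```text
clock: 3.8
tool_pos: [0.6007, -0.1044, 0.2786]
tcp_rot: [0.996, -0.094, -0.0, -0.0]
wrist_force: [0.0, -0.3, 0.3]
finger_gap: 0.233
t 3.8 tcp [ 0.6007 -0.1044  0.2786] yawx -10.8 tiltz [-0.001  0.001 -1.   ] gap 0.233 F [ 0.04 -0.26  0.35] j [ 0.62  0.36 -0.68  1.41  0.22  1.45 -0.24]
shift cm tool [ 6.04  0.02 -0.14]
[ 0.61385236 -0.03797951  0.41404884] 61.37898460420627 284.4737869985354 210.12957334500885 [-0.04689384  0.          0.          0.          0.        ]
[[434.6 157.3]
 [422.9 266.3]
 [314.5 267.1]
 [316.6 157.5]]
```

View pics/w1.png

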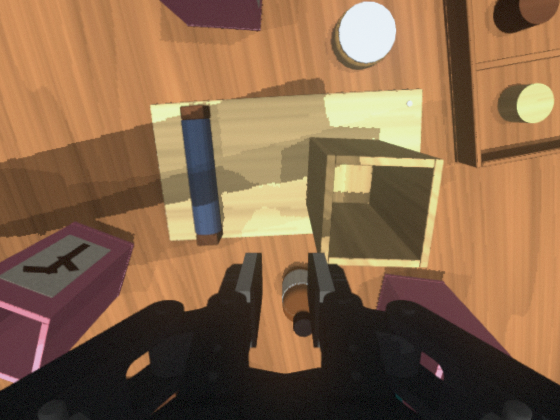

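Run:
```python
import cv2
a=cv2.imread("pics/w1.png"); cv2.imwrite("pics/w1a.png",cv2.resize(a[130:290,295:455],None,fx=3.7,fy=3.7,interpolation=2)); cv2.imwrite("pics/w1b.png",cv2.resize(a[240:420,160:420],None,fx=3,fy=3,interpolation=2))
```

```text
(no output)
```

View pics/w1a.png

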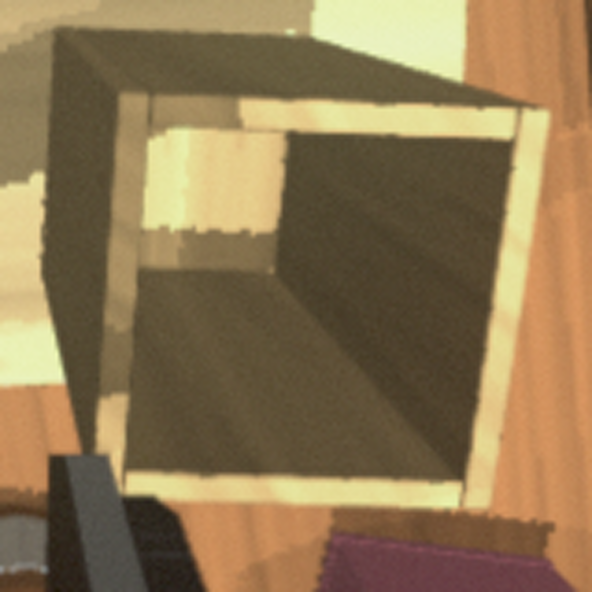

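View pics/w1b.png

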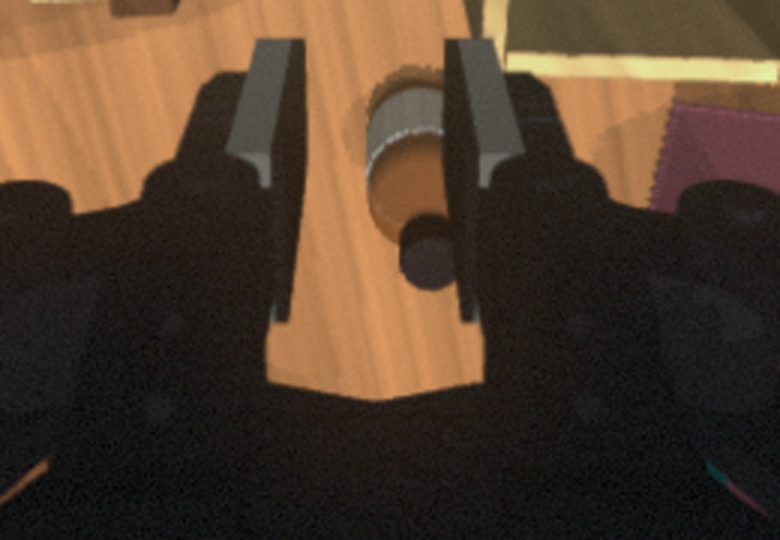

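```bash
cat > fit.py <<'E'
from h import *
from scipy.optimize import least_squares
t=snap("top"); s=snap("side"); w_=snap("wrist")
T=np.array([[285+165/8,150+82/8],[285+372/8,150+107/8],[285+325/8,150+312/8],[285+125/8,150+280/8]])
S=np.array([[250+92/8,170+77/8],[250+258/8,170+38/8],[250+357/8,170+103/8],[250+193/8,170+150/8]])
W=np.array([[327.4,154.9],[443.1,159.7],[427.4,267.0],[321,264]])
q=np.array([(1,1),(1,-1),(-1,-1),(-1,1)])*.039
def P(p,sc=1):
    c,si=np.cos(p[2]),np.sin(p[2]); return np.c_[(q@np.array([[c,si],[-si,c]]))+p[:2],np.full(4,p[3])]
m={"T":(t,T,(0,1,2,3)),"S":(s,S,(0,1,2,3)),"W":(w_,W,(3,0,1,2))}
def res(p,keys):
    r=[]
    for k in keys:
        im,o,idx=m[k]; pr=proj(im,P(p)); 
        r.append((pr[list(idx)]-o).ravel()) 
    return np.concatenate(r)
for keys in ("T","S","W","TS","TSW"):
    f=least_squares(lambda p:np.r_[res(p,keys),(p[3]-.182)/.0015],[.66,-.116,-.19,.182])
    print(keys,f.x[:2].round(4),np.degrees(f.x[2]).round(2),f.x[3].round(4),"rms",np.sqrt(np.mean(f.fun**2)).round(2))
    if keys=="W": print(res(f.x,"W").reshape(-1,2).round(1), proj(w_,P(f.x)).round(0))
E
python3 fit.py
```

```text
T [ 0.6623 -0.1197] -11.82 0.182 rms 0.55
S [ 0.6587 -0.1155] -13.05 0.1819 rms 0.33
W [ 0.6649 -0.1197] -12.72 0.1808 rms 0.46
[[-0.2  0.2]
 [ 0.7 -0.4]
 [ 0.1 -0. ]
 [-0.7  0.3]] [[444. 159.]
 [428. 267.]
 [320. 264.]
 [327. 155.]]
TS [ 0.6623 -0.1192] -12.26 0.181 rms 0.55
TSW [ 0.6648 -0.1199] -12.69 0.1803 rms 0.63
```

```bash
python3 -m inch '0 0 0 0.03 3;0 0 0 0 3'; python3 tgt.py .6986 -.1268 .235
```

```text
clock: 4.2
tool_pos: [0.6002, -0.1064, 0.2795]
tcp_rot: [0.994, -0.11, 0.0, 0.0]
wrist_force: [-0.2, -0.1, -0.3]
finger_gap: 0.36
t 4.2 tcp [ 0.6002 -0.1064  0.2795] yawx -12.63 tiltz [ 0.    -0.001 -1.   ] gap 0.36 F [-0.19 -0.12 -0.25] j [ 0.62  0.35 -0.67  1.41  0.22  1.45 -0.27]
shift cm tool [10.05 -0.17  4.45]
```

```bash
python3 -m inch '2 0 0 0 3;2 0 0 0 3;2 -0.1 0.5 0 3;2 -0.1 1 0 3;1 0 1 0 3;1 0 1 0 3;0 0 0.9 0 3;0 0 0 0 3'; python3 tgt.py .6986 -.1268 .168
python3 - <<'E'
from h import *
snap("wrist","w2.png"); s=snap("side","s2.png")
a=cv2.imread("pics/s2.png")[130:260,220:340]; b=cv2.imread("pics/w2.png")
cv2.imwrite("pics/s2c.png",cv2.resize(a,None,fx=4.5,fy=4.5,interpolation=2))
E
```

```text
clock: 5.0
tool_pos: [0.6976, -0.1252, 0.2336]
tcp_rot: [0.994, -0.108, -0.001, -0.0]
wrist_force: [0.0, -0.1, -0.1]
finger_gap: 0.352
t 5.0 tcp [ 0.6976 -0.1252  0.2336] yawx -12.43 tiltz [-0.002  0.    -1.   ] gap 0.352 F [ 0.04 -0.07 -0.08] j [ 0.5   0.6  -0.62  1.18  0.34  1.47 -0.29]
shift cm tool [0.15 0.13 6.56]
```

View pics/w2.png

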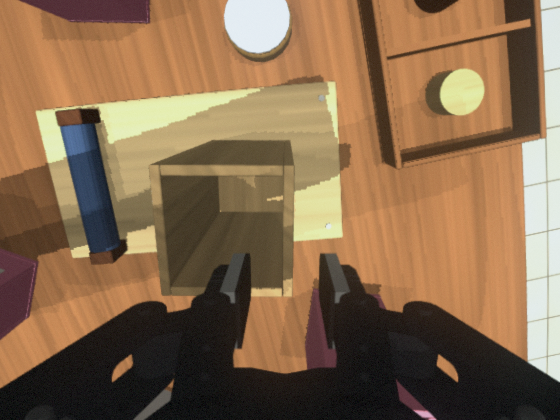

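View pics/s2c.png

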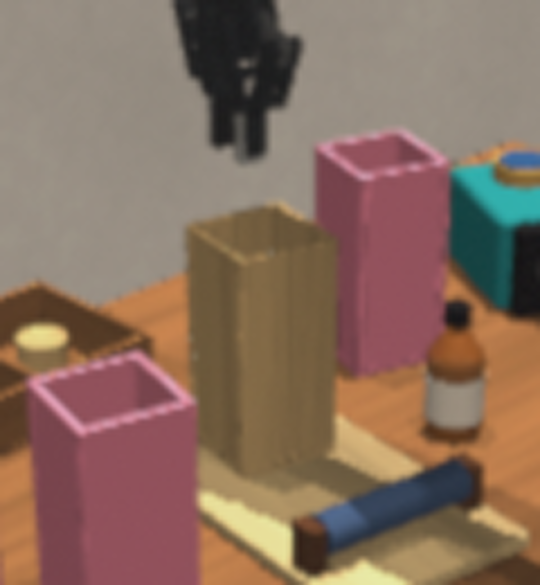

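The wrist view shows the crock's +x wall at px x≈288, in line with the middle of the jaws (284), and parallel to the jaws. I'll lower the fingers astride that wall.

```bash
python3 -m inch '0.15 0.12 0 0 3;0 0 1 0 3;0 0 1 0 3;0 0 1 0 3;0 0 1 0 3;0 0 1 0 3;0 0 1 0 3;0 0 0.5 0 3;0 0 0 0 3;0 0 0 0 3'; python3 tgt.py .6986 -.1268 .168
python3 - <<'E'
from h import *
snap("wrist","w3.png"); s=snap("side","s3.png")
a=cv2.imread("pics/s3.png")[130:260,220:340]
cv2.imwrite("pics/s3c.png",cv2.resize(a,None,fx=4.5,fy=4.5,interpolation=2))
E
```

```text
clock: 6.1
tool_pos: [0.6999, -0.1267, 0.1706]
tcp_rot: [0.994, -0.108, 0.0, 0.0]
wrist_force: [-0.2, -0.2, -0.7]
finger_gap: 0.347
t 6.1 tcp [ 0.6999 -0.1267  0.1706] yawx -12.43 tiltz [ 0. -0. -1.] gap 0.347 F [-0.21 -0.19 -0.65] j [ 0.5   0.64 -0.61  1.26  0.36  1.35 -0.31]
shift cm tool [-0.12  0.03  0.26]
```

View pics/w3.png

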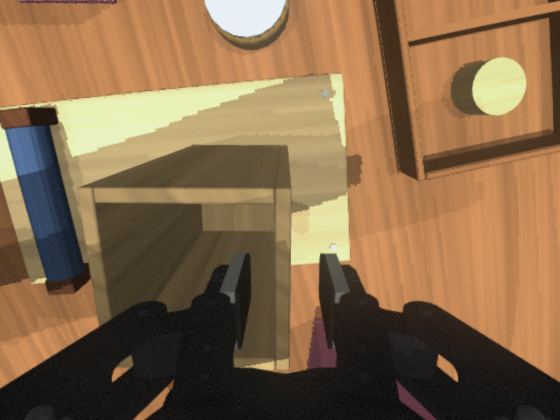

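View pics/s3c.png

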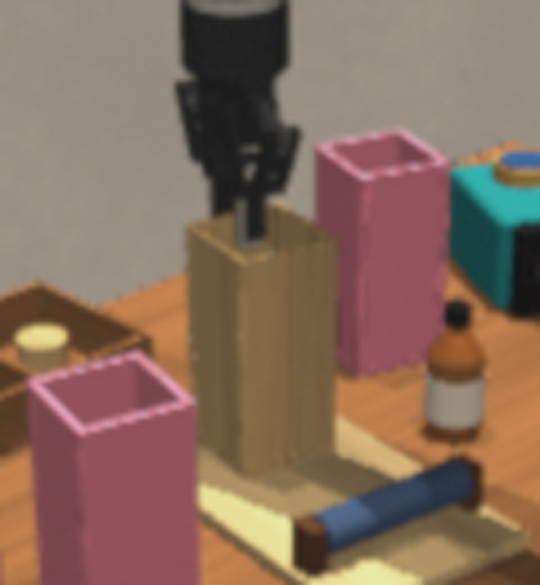

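```bash
python3 -m inch '-0.5 0 0 0 3;-0.5 0 0 0 3;-0.3 0 0 0 3;-0.3 0 0 0 3;-0.4 0 -0.1 0 3;-0.4 0 -0.1 0 3;-0.4 0 -0.1 0 3;-0.4 0 -0.1 0 3;-0.4 0 -0.1 0 3;0 0 0 0 3'; python3 tgt.py .6986 -.1268 .168
python3 - <<'E'
from h import *
s=snap("side","s4.png")
a=cv2.imread("pics/s4.png")[130:260,220:340]
cv2.imwrite("pics/s4c.png",cv2.resize(a,None,fx=4.5,fy=4.5,interpolation=2))
E
```

```text
clock: 7.2
tool_pos: [0.6641, -0.1189, 0.1755]
tcp_rot: [0.994, -0.108, -0.0, 0.0]
wrist_force: [-0.2, -0.1, 0.9]
finger_gap: 0.347
t 7.2 tcp [ 0.6641 -0.1189  0.1755] yawx -12.42 tiltz [-0. -0. -1.] gap 0.347 F [-0.16 -0.08  0.93] j [ 0.54  0.56 -0.63  1.37  0.33  1.32 -0.31]
shift cm tool [3.54 0.03 0.75]
```

View pics/s4c.png

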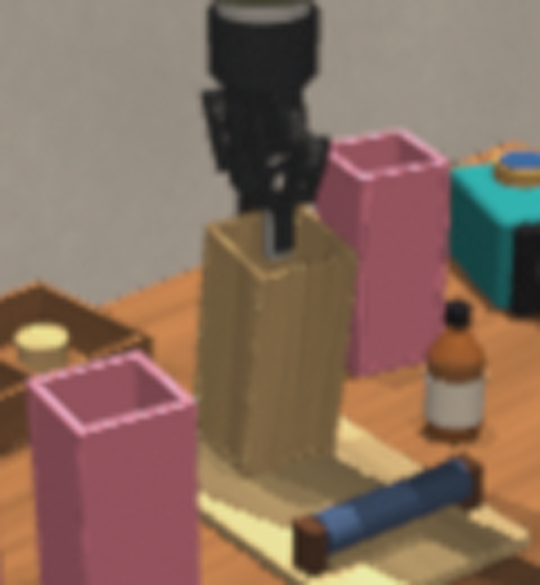

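```bash
python3 -m inch '-0.3 0 -0.05 0 2.8;-0.3 0 -0.05 0 2.6;-0.3 0 -0.05 0 2.4;-0.3 0 -0.05 0 2.4;-0.3 0 -0.05 0 2.4;-0.3 0 -0.05 0 2.4;-0.3 0 -0.05 0 2.4;-0.3 0 -0.05 0 2.4;-0.3 0 -0.05 0 2.4;0 0 0 0 2.4'; python3 tgt.py .6986 -.1268 .168
python3 - <<'E'
from h import *
s=snap("side","s5.png");snap("wrist","w5.png")
a=cv2.imread("pics/s5.png")[130:260,220:340]
cv2.imwrite("pics/s5c.png",cv2.resize(a,None,fx=4.5,fy=4.5,interpolation=2))
E
```

```text
clock: 8.25
tool_pos: [0.6379, -0.1131, 0.1799]
tcp_rot: [0.994, -0.108, -0.0, 0.0]
wrist_force: [0.9, -1.1, -0.2]
finger_gap: 0.279
t 8.25 tcp [ 0.6379 -0.1131  0.1799] yawx -12.43 tiltz [-0. -0. -1.] gap 0.279 F [ 0.88 -1.12 -0.19] j [ 0.58  0.5  -0.65  1.45  0.3   1.3  -0.31]
shift cm tool [6.23 0.03 1.19]
```

View pics/s5c.png

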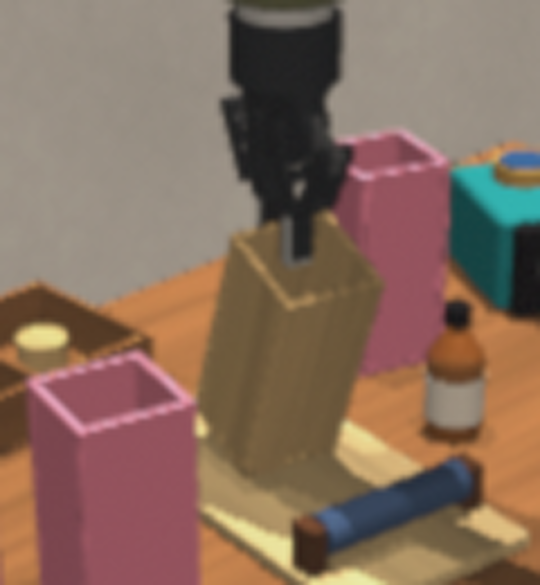

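View pics/w5.png

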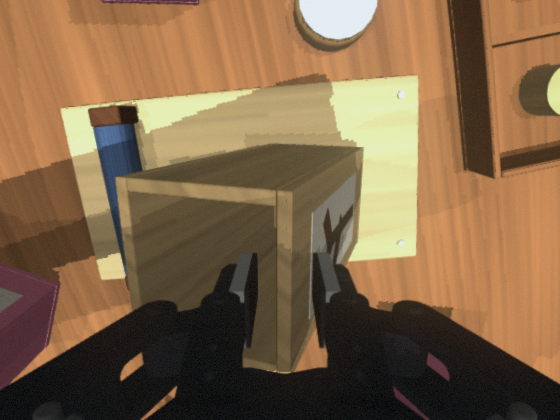

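```bash
python3 -m inch '-0.2 0 0 0 2.4;-0.2 0 0 0 2.4;-0.2 0 0 0 2.4;-0.2 0 0 0 2.4;-0.2 0 0 0 2.4;-0.2 0 0 0 2.4;-0.2 0 0 0 2.4;-0.2 0 0 0 2.4;-0.2 0 0 0 2.4;0 0 0 0 2.4'; python3 tgt.py .6986 -.1268 .168
python3 - <<'E'
from h import *
s=snap("side","s6.png");snap("wrist","w6.png")
a=cv2.imread("pics/s6.png")[130:260,220:340]
cv2.imwrite("pics/s6c.png",cv2.resize(a,None,fx=4.5,fy=4.5,interpolation=2))
E
```

```text
clock: 9.35
tool_pos: [0.6204, -0.1093, 0.1798]
tcp_rot: [0.994, -0.108, -0.0, 0.0]
wrist_force: [1.3, 0.1, -0.7]
finger_gap: 0.279
t 9.35 tcp [ 0.6204 -0.1093  0.1798] yawx -12.43 tiltz [-0. -0. -1.] gap 0.279 F [ 1.32  0.12 -0.68] j [ 0.6   0.46 -0.66  1.5   0.29  1.28 -0.31]
shift cm tool [8.02 0.03 1.18]
```

View pics/s6c.png

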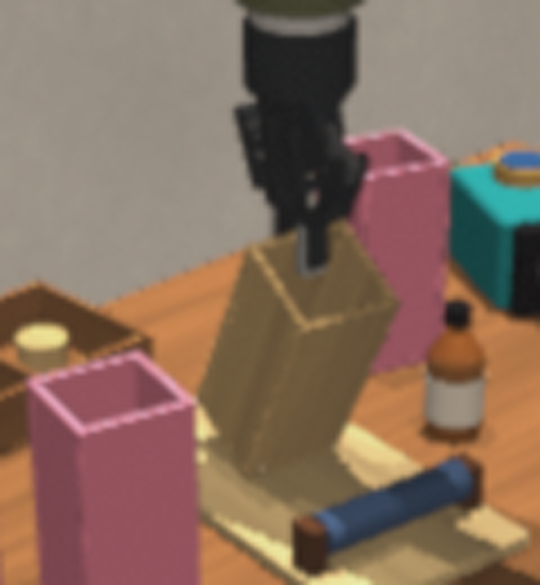

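View pics/w6.png

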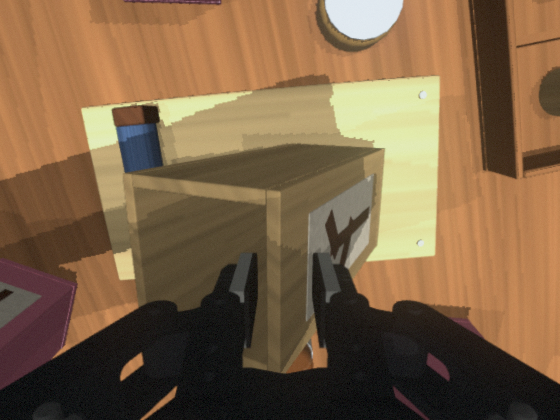

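```bash
python3 -m inch '-0.15 0 0 0 2.4;-0.15 0 0 0 2.4;-0.15 0 0 0 2.4;-0.15 0 0 0 2.4;-0.15 0 0 0 2.4;-0.15 0 0 0 2.4;0 0 0 0 2.4;0 0 0 0 2.4'; python3 tgt.py .6986 -.1268 .168
python3 - <<'E'
from h import *
s=snap("side","s7.png");snap("wrist","w7.png")
a=cv2.imread("pics/s7.png")[130:260,220:340]
cv2.imwrite("pics/s7c.png",cv2.resize(a,None,fx=4.5,fy=4.5,interpolation=2))
E
```

```text
clock: 10.25
tool_pos: [0.6118, -0.1074, 0.1799]
tcp_rot: [0.994, -0.108, 0.0, 0.0]
wrist_force: [0.2, -0.8, -1.6]
finger_gap: 0.28
t 10.25 tcp [ 0.6118 -0.1074  0.1799] yawx -12.43 tiltz [ 0. -0. -1.] gap 0.28 F [ 0.17 -0.81 -1.58] j [ 0.61  0.44 -0.66  1.52  0.28  1.27 -0.31]
shift cm tool [8.89 0.02 1.19]
```

View pics/s7c.png

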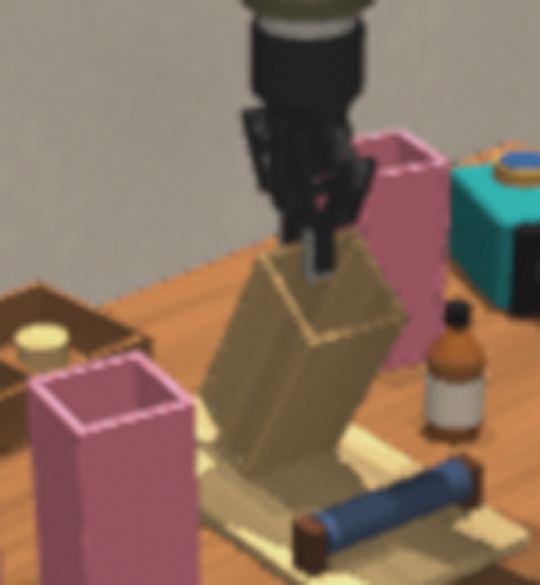

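View pics/w7.png

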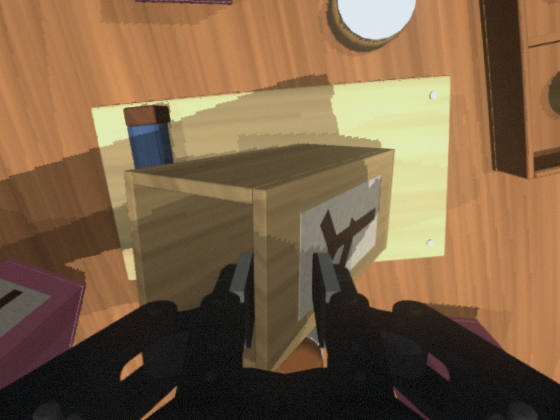

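```bash
python3 -m inch '0 0 0.03 0 2.6;0 0 0.03 0 2.8;0 0 0.03 0 3;0 0 0.03 0 3.2;0 0 0.03 0 3.4;0 0 0.03 0 3.6;0 0 0.03 0 3.8;0 0 0.03 0 4;0 0 0.03 0 4.2;0 0 0.03 0 4.4;0 0 0.03 0 4.6;0 0 0.03 0 4.8;0 0 0.03 0 5;0 0 0.03 0 5.2;0 0 0.03 0 5.4;0 0 0 0 5.4;0 0 0 0 5.4'; python3 tgt.py .6986 -.1268 .168
python3 - <<'E'
from h import *
s=snap("side","s8.png");snap("wrist","w8.png")
a=cv2.imread("pics/s8.png")[130:260,220:340]
cv2.imwrite("pics/s8c.png",cv2.resize(a,None,fx=4.5,fy=4.5,interpolation=2))
E
```

```text
clock: 12.05
tool_pos: [0.6119, -0.1074, 0.1753]
tcp_rot: [0.994, -0.108, 0.0, 0.0]
wrist_force: [-0.0, 0.4, -0.3]
finger_gap: 0.629
t 12.05 tcp [ 0.6119 -0.1074  0.1753] yawx -12.43 tiltz [ 0. -0. -1.] gap 0.629 F [-0.02  0.37 -0.27] j [ 0.6   0.44 -0.66  1.53  0.28  1.27 -0.31]
shift cm tool [8.89 0.03 0.73]
```

View pics/s8c.png

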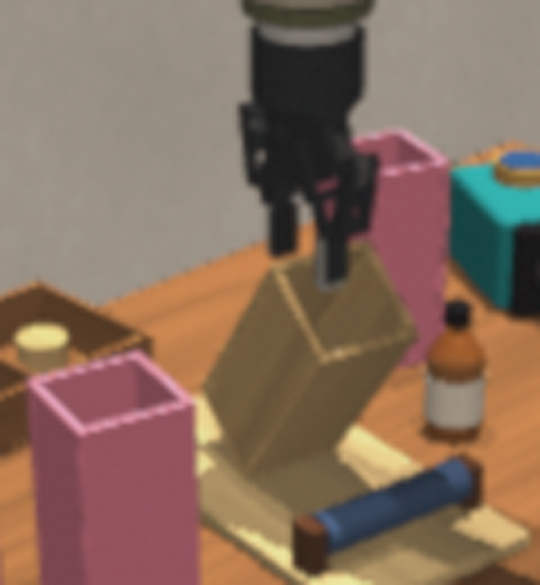

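View pics/w8.png

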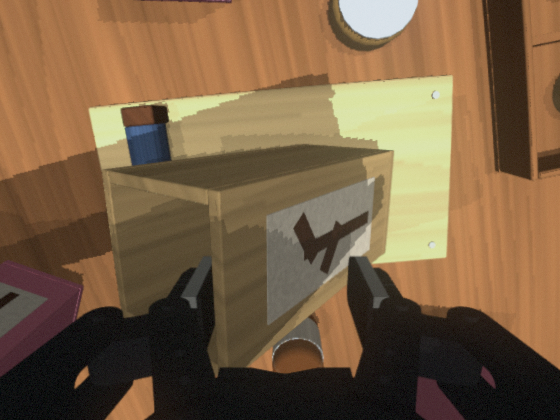

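```bash
python3 -m inch '-0.1 0 0.07 0 5.6;-0.1 0 0.07 0 5.8;-0.1 0 0.07 0 6;-0.1 0 0.07 0 6.2;-0.1 0 0.07 0 6.4;-0.1 0 0.07 0 6.6;-0.1 0 0.07 0 6.8;-0.1 0 0.07 0 7;-0.2 0 0.08 0 7;-0.2 0 0.08 0 7;-0.2 0 0.08 0 7;-0.2 0 0.08 0 7;-0.2 0 0.08 0 7;-0.2 0 0.08 0 7;0 0 0 0 7'; python3 tgt.py .6986 -.1268 .168
python3 - <<'E'
from h import *
s=snap("side","s9.png");snap("wrist","w9.png")
a=cv2.imread("pics/s9.png")[130:260,220:340]
cv2.imwrite("pics/s9c.png",cv2.resize(a,None,fx=4.5,fy=4.5,interpolation=2))
E
```

```text
clock: 13.65
tool_pos: [0.592, -0.103, 0.1648]
tcp_rot: [0.994, -0.108, -0.0, 0.0]
wrist_force: [-0.1, -1.0, 0.4]
finger_gap: 0.824
t 13.65 tcp [ 0.592  -0.103   0.1648] yawx -12.43 tiltz [-0. -0. -1.] gap 0.824 F [-0.05 -1.04  0.41] j [ 0.62  0.41 -0.67  1.59  0.27  1.23 -0.31]
shift cm tool [10.92  0.03 -0.32]
```

View pics/s9c.png

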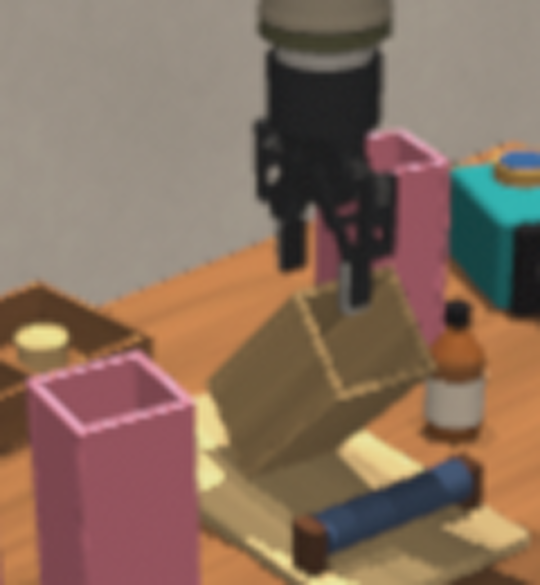

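View pics/w9.png

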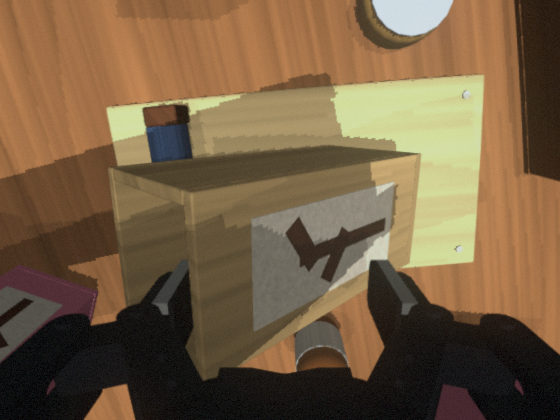

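```bash
python3 -m inch '-0.2 0 0.09 0 7;-0.2 0 0.09 0 7;-0.2 0 0.09 0 7;-0.2 0 0.09 0 7;-0.2 0 0.09 0 7;-0.2 0 0.1 0 7;-0.2 0 0.1 0 7;-0.2 0 0.1 0 7;-0.2 0 0.1 0 7;-0.2 0 0.1 0 7;-0.2 0 0.12 0 7;-0.2 0 0.12 0 7;-0.2 0 0.12 0 7;-0.2 0 0.12 0 7;-0.2 0 0.12 0 7;0 0 0 0 7'; python3 tgt.py .6986 -.1268 .168
python3 - <<'E'
from h import *
s=snap("side","s10.png");snap("wrist","w10.png")
a=cv2.imread("pics/s10.png")[130:260,220:340]
cv2.imwrite("pics/s10c.png",cv2.resize(a,None,fx=4.5,fy=4.5,interpolation=2))
E
```

```text
clock: 15.35
tool_pos: [0.5627, -0.0966, 0.1492]
tcp_rot: [0.994, -0.108, -0.0, 0.0]
wrist_force: [0.7, 0.3, -0.3]
finger_gap: 0.819
t 15.35 tcp [ 0.5627 -0.0966  0.1492] yawx -12.43 tiltz [-0. -0. -1.] gap 0.819 F [ 0.66  0.26 -0.32] j [ 0.65  0.36 -0.68  1.69  0.24  1.18 -0.31]
shift cm tool [13.92  0.03 -1.88]
```

View pics/s10c.png

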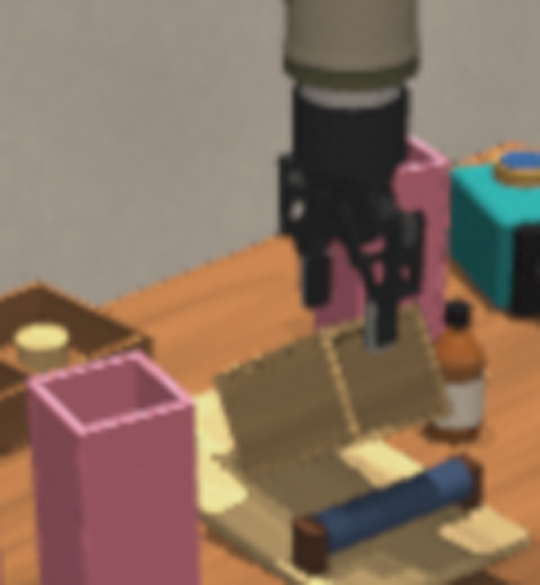

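View pics/w10.png

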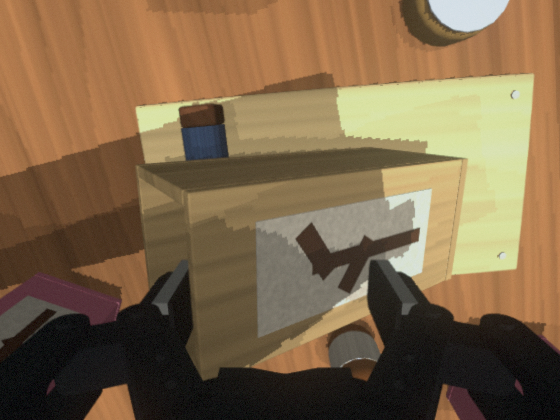

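```bash
python3 -m inch '-0.2 0 0.13 0 7;-0.2 0 0.13 0 7;-0.2 0 0.13 0 7;-0.2 0 0.13 0 7;-0.2 0 0.14 0 7;-0.2 0 0.14 0 7;-0.2 0 0.14 0 7;-0.2 0 0.14 0 7;-0.2 0 0.15 0 7;-0.2 0 0.15 0 7;-0.2 0 0.15 0 7;-0.2 0 0.15 0 7;0 0 0 0 7'; python3 tgt.py .6986 -.1268 .168
python3 - <<'E'
from h import *
s=snap("side","s11.png");snap("wrist","w11.png")
a=cv2.imread("pics/s11.png")[130:260,220:340]
cv2.imwrite("pics/s11c.png",cv2.resize(a,None,fx=4.5,fy=4.5,interpolation=2))
E
```

```text
clock: 16.75
tool_pos: [0.5392, -0.0914, 0.1324]
tcp_rot: [0.994, -0.108, -0.0, 0.0]
wrist_force: [-0.4, -0.2, -0.2]
finger_gap: 0.817
t 16.75 tcp [ 0.5392 -0.0914  0.1324] yawx -12.43 tiltz [-0. -0. -1.] gap 0.817 F [-0.36 -0.16 -0.2 ] j [ 0.67  0.33 -0.69  1.77  0.23  1.13 -0.3 ]
shift cm tool [16.33  0.03 -3.57]
```

View pics/s11c.png

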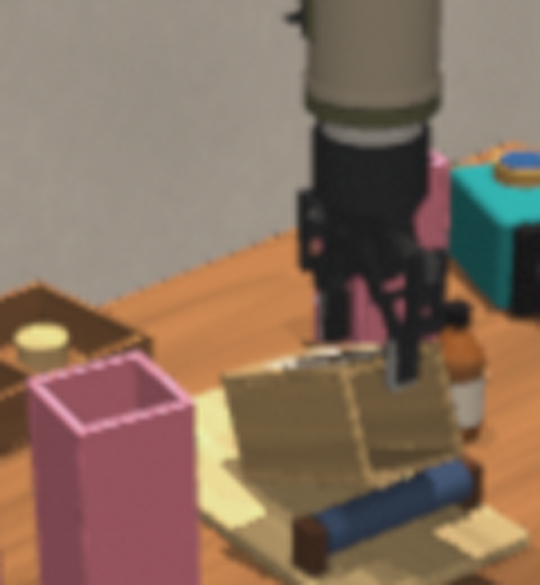

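View pics/w11.png

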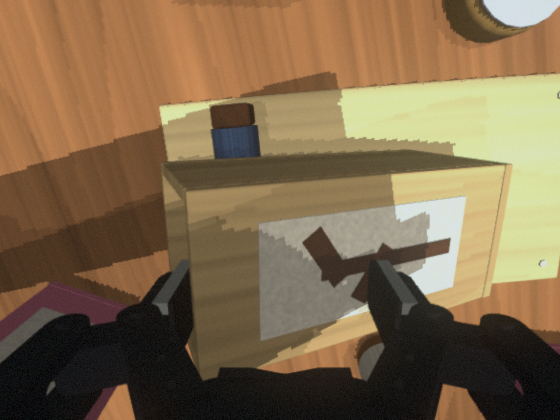

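```bash
python3 -m inch '-0.15 0 0.12 0 7;-0.15 0 0.12 0 7;-0.15 0 0.12 0 7;-0.15 0 0.12 0 7;-0.15 0 0.13 0 7;-0.15 0 0.13 0 7;-0.15 0 0.13 0 7;-0.15 0 0.13 0 7;-0.15 0 0.13 0 7;0 0 0 0 7;0 0 0 0 7'; python3 tgt.py .6986 -.1268 .168
python3 - <<'E'
from h import *
s=snap("side","s12.png");snap("wrist","w12.png")
a=cv2.imread("pics/s12.png")[130:260,220:340]
cv2.imwrite("pics/s12c.png",cv2.resize(a,None,fx=4.5,fy=4.5,interpolation=2))
E
```

```text
clock: 17.95
tool_pos: [0.5264, -0.0886, 0.1213]
tcp_rot: [0.994, -0.108, 0.0, 0.0]
wrist_force: [-0.7, -0.5, 0.1]
finger_gap: 0.819
t 17.95 tcp [ 0.5264 -0.0886  0.1213] yawx -12.44 tiltz [ 0. -0. -1.] gap 0.819 F [-0.7  -0.54  0.08] j [ 0.68  0.31 -0.69  1.81  0.22  1.1  -0.3 ]
shift cm tool [17.64  0.02 -4.67]
```

View pics/s12c.png

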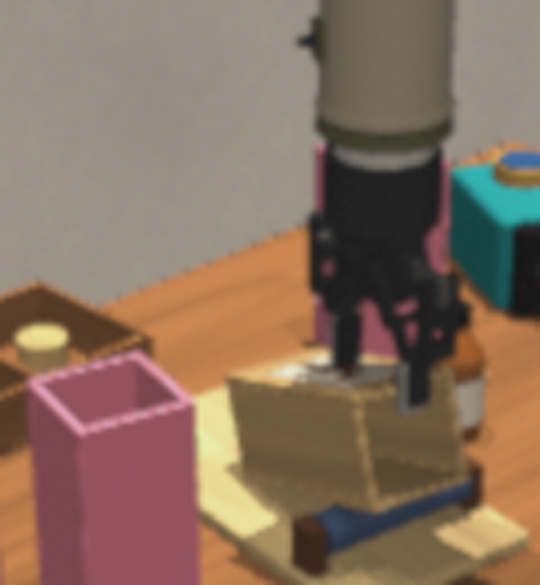

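View pics/w12.png

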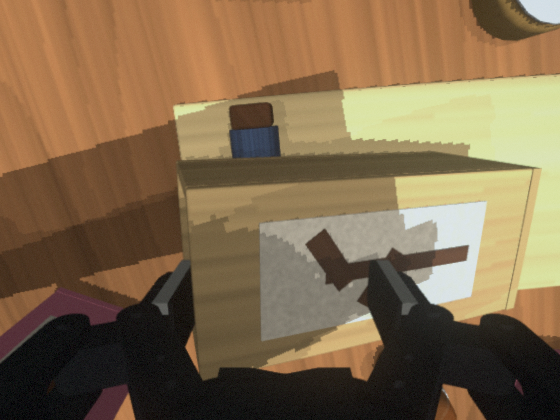

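```bash
python3 -m inch '-0.1 0 0 0 7;-0.1 0 0 0 7;-0.1 0 0 0 7;-0.1 0 0 0 7;-0.1 0 0 0 7;-0.1 0 0 0 7;-0.1 0 0 0 7;-0.1 0 0 0 7;0 0 0 0 7'; python3 tgt.py .6986 -.1268 .168
python3 - <<'E'
from h import *
s=snap("side","s13.png");snap("wrist","w13.png")
a=cv2.imread("pics/s13.png")[130:260,220:340]
cv2.imwrite("pics/s13c.png",cv2.resize(a,None,fx=4.5,fy=4.5,interpolation=2))
E
```

```text
clock: 18.95
tool_pos: [0.5185, -0.0868, 0.1213]
tcp_rot: [0.994, -0.108, -0.0, 0.0]
wrist_force: [0.7, -0.1, 0.2]
finger_gap: 0.817
t 18.95 tcp [ 0.5185 -0.0868  0.1213] yawx -12.43 tiltz [-0. -0. -1.] gap 0.817 F [ 0.73 -0.09  0.19] j [ 0.69  0.29 -0.69  1.83  0.21  1.09 -0.3 ]
shift cm tool [18.45  0.03 -4.67]
```

View pics/s13c.png

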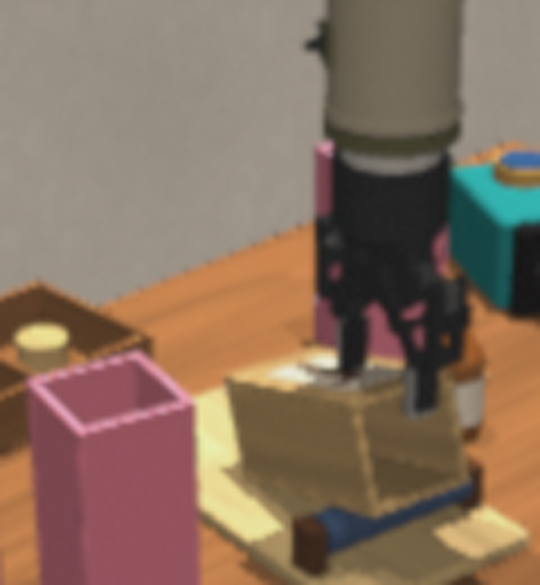

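View pics/w13.png

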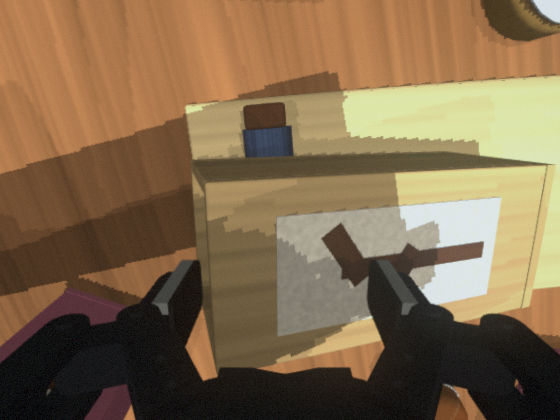

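The crock did not move between the last two pictures while the fingers moved on: rim corner at crop (375,508) in both. So it rests on the bar, and the inner finger has come free. I'll back straight up.

```bash
python3 -m inch '0 0 -0.3 0 7;0 0 -0.5 0 7;0 0 -1 0 7;0 0 -1 0 7;0 0 -1.5 0 7;0 0 -2 0 7;0 0 -2 0 7;0 0 -2 0 7;0 0 -2 0 7;0 0 -2 0 7;-2 3 0 0 7;-2 3 0 0 7;0 4 0 0 7;0 4 0 0 7;0 4 0 0 7;0 0 0 0 7;0 0 0 0 7'; python3 tgt.py .6986 -.1268 .168
python3 - <<'E'
from h import *
s=snap("side","s14.png");t=snap("top","t14.png")
a=cv2.imread("pics/s14.png")[140:270,220:360]
cv2.imwrite("pics/s14c.png",cv2.resize(a,None,fx=4.5,fy=4.5,interpolation=2))
a=cv2.imread("pics/t14.png")[140:260,250:410]
cv2.imwrite("pics/t14c.png",cv2.resize(a,None,fx=4.9,fy=4.9,interpolation=2))
E
```

```text
clock: 20.75
tool_pos: [0.4407, -0.2544, 0.2652]
tcp_rot: [0.994, -0.109, 0.0, -0.0]
wrist_force: [-0.0, -0.1, -0.1]
finger_gap: 0.821
t 20.75 tcp [ 0.4407 -0.2544  0.2652] yawx -12.53 tiltz [ 0.001  0.    -1.   ] gap 0.821 F [-0.03 -0.06 -0.1 ] j [ 0.96  0.1  -0.56  1.7   0.05  1.36  0.17]
shift cm tool [ 22.41 -18.05   9.74]
```

View pics/s14c.png

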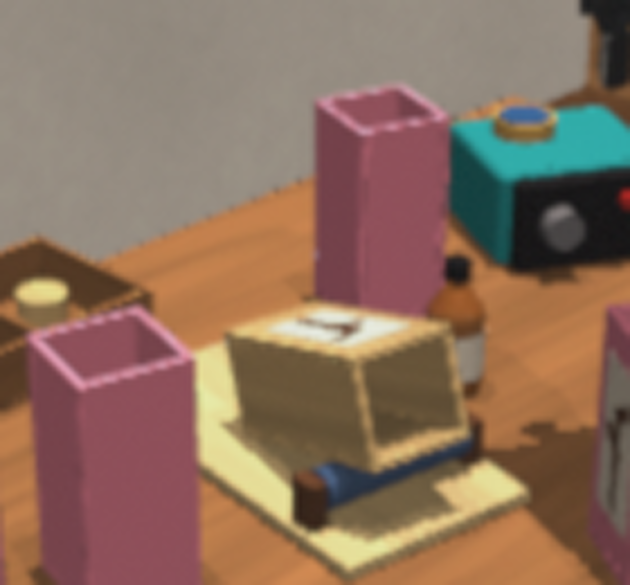

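View pics/t14c.png

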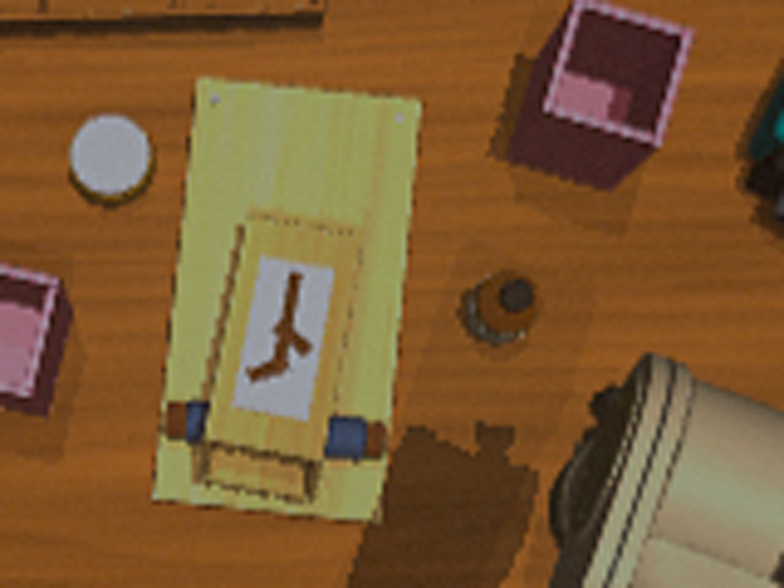

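Run:
```python
from h import *
t=snap("top");s=snap("side")
def tri(a,b):
    e1,d1=ray(s,a);e2,d2=ray(t,b)
    k=np.linalg.lstsq(np.c_[d1,-d2],e2-e1,rcond=None)[0]; p,q=e1+k[0]*d1,e2+k[1]*d2
    return (p+q)/2,np.linalg.norm(p-q)
F,g1=tri((220+228/4.5,140+338/4.5),(250+247/4.9,140+213/4.9))
M,g2=tri((220+360/4.5,140+357/4.5),(250+207/4.9,140+438/4.9))
v=M-F; print(F.round(4),M.round(4),g1,g2,np.linalg.norm(v),"tilt",np.degrees(np.arccos(v[2]/np.linalg.norm(v))),"yaw",np.degrees(np.arctan2(-v[1],-v[0])))
print(ctrl.sense()["clock"])
```

```text
[ 0.6516 -0.0747  0.0805] [ 0.4972 -0.0435  0.1365] 0.00013042151715414707 0.0013490603774114923 0.16716987946601541 tilt 70.4100850239855 yaw -11.427666811386596
20.95
```

```bash
python3 -c "
from bench import ctrl
print(ctrl.close_job())"
```

```text
the job is handed in; nothing more can be done
None
```

I tipped the wooden crock over onto the blue bar and handed the job in at about 21 s. It ended lying on the bar with the pattern face up. The job reports no verdict.

**How it was done:** I put the open fingers loosely astride the crock's pattern-side (+x) wall. The outer finger tipped it to about 30 degrees. The inner finger then held it back from inside the mouth while I lowered it to the bar. After that the arm went straight up and away.

**Last checks:**
- **Angle:** from the side and top views the axis measured 70.4 degrees from upright, about 4 degrees off square to the board. The measured length of the crock was 167 mm against the true 170 mm, so the measurement is sound.
- **Foot edge:** it looked to be on the board. I worked out its place from the starting pose as about 20 mm ahead of the board's middle; I did not measure it again at the end.
- **Bystanders:** the bottle and tin were where they started in the last close-up. I did not measure the marker, coasters, mug and block again, but the arm never came near them.
- **Arm:** it was clear of everything with the wrist force near zero. Wrist readings were under 2 N at the end of each move I checked.

The first crock position disagreed between the cameras by up to 6 mm, so I took a value between them and corrected it in the wrist camera before lowering the fingers.

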